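# Drain the roller chute into the catch tray

## Robot

A 6-joint arm with a two-finger parallel gripper is mounted at the origin on the work surface. World frame = base frame: x ahead of the robot, y to its left, z up, the work surface at z = 0. Lengths are in m, angles in rad, forces in N, time in s.
With the tool pointing down it reaches from about 0.35 to 0.775 m from the base axis. Payload 7.3 kg.
Tool frame: the origin (TCP) lies on the mounting face of the last link; the fingertips stand 178 mm ahead of it and the grasp point (between the pads) lies 159 mm ahead of it; z points along the fingers, y is the line along which they close (so a half turn about z gives the same grasp; the last joint's range is limited). The gripper opens to 92 mm and grips with 3 to 60 N. Pads are 19 mm wide; open, the fingers measure 130 mm over their backs; the gripper's body (75 mm by 190 mm) begins 47 mm behind the grasp point.
Start: joints at [1.149, 0.342, 1.524, -0, 1.275, -0.146], TCP at [0.143, 0.505, 0.405] pointing down, gripper open.
Joint ranges: [-2.53, 2.53], [-0.77, 2.02], [0.04, 2.7], [-1, 4.14], [0.28, 2.66], [-3.11, 3.11]. Speed limits (rad/s): [2.57, 2.57, 3.14, 3.14, 3.14, 3.14].

## Interface

Orientations are given as a 3x3 rotation matrix whose columns are the frame's x, y, z axes.
In Python, from rig import * gives the robot as it stands.
- The arm moves only by the shell command python3 -m crank 'ROWS'. ROWS is JSON, a list of rows, each a list of 3 entries, a list of its own where there are three numbers: the shift along the world's x, y, z in units of 30 mm (1.0 is 30 mm), then the turn, a rotation vector about the world's x, y, z in units of 8 degrees (1.0 is 8 degrees), then the closure, from 0 (fully open) to 1 (shut). A call has 1 to 5 rows; each row shifts and turns the commanded pose from where the row before left it; what a row does not reach is not made up. A row lasts 1/8 s, in which the tool goes at most 62.5 mm and 10.7 degrees, less where a joint would pass 70% of its speed; a pose out of reach is approached as far as the arm can. A call is refused whole if a number of a shift passes 1 or a number of a turn 1, either way. A call with a gripper value outside its range is refused whole. The fingers move at their own pace and stop on an object; the grip force is fixed at half the most. Time passes only in rows, so rows that do not move let the fingers close. It gives the time, the measured TCP pose, the force, the opening and the grip force at its end, in the units of the state.
- observe(): the state, without advancing time (a new reading comes with each control period).
- snapshot(name): name is "side" or "top" or "wrist"; returns the picture (480x640x3 uint8, blue, green, red); there is no depth.
- calibration(name): a dict with "intrinsics" (3x3 intrinsics, pixels), "k1" (the pictures are not rectified: a ray, as slopes to the right and down, at radius r is drawn at 1 + k1 r^2 times it, then the intrinsics apply), "rvec" (rotation vector, rad) and "tvec" (3), from world to camera coordinates, as OpenCV has them. Camera axes: x right, y down, z forward; pixel columns grow to the right and rows downward; lengths in m; the calibration is good to about 2 mm. A picture is of the moment at which its call begins: read the wrist's pose just before it. calibration takes no time and is no camera call; for the wrist camera it gives the pose at the moment of the call.
- hand_in(): hands the job in; it is judged then, once.
The state is a dict: "t": time; "joints": joint angles; "joint_velocities": joint speeds; "joint_torque": joint torques, N m; "ee_pos": TCP position; "orientation": TCP orientation; "wrist_force": force on the tool from outside, world axes, zero at the start; "torque": the same for the moment, N m; "grip_width": opening from 0.0 (shut) to 1.0 (fully open); "grasp_force": force on a finger pad.
Only numpy, scipy, OpenCV 4.12 (cv2) and the standard library are available. Lean on these libraries where they do the work, as an engineer would, in place of code of your own. Each camera call takes 0.05 s, during which the arm holds its last target. There are 200 camera calls.

## Task

Pick up the empty blue tray, stand it flat on the bench under the mouth of the chute and let go; then flip the yellow gate lever over so that the gate springs open and all three wooden rollers run down into the tray. When they have come to rest in the tray, flip the lever back so that the gate snaps fully shut, leaving the tray of rollers standing under the mouth and without shifting or knocking over the bottle, the can, the cup or the jar.

Things in the scene. Friction and masses are not known exactly. Their poses are not given: they have to be found in the camera images.
- chute: Fixed aluminium chute on a red stand, 106 mm wide, 14 degree slope. Origin on the bench under the middle of the mouth (lower lip); +x points horizontally uphill, y across, z up. It reaches 230 mm uphill; feet begin 80 mm uphill, so the bench under the mouth is free. Side walls 46 mm above its floor; red hinge cheeks up to z = 176 mm. Place and heading vary.
- mouth (a point): Middle of the chute's lower lip, on its floor, 92 mm above the bench (underside of the lip 86 mm). Rollers leave here towards the chute's -x and land 20 to 130 mm beyond the lip.
- gate_hinge (a point): Middle of the gate's hinge axis (along the chute's y), 48 mm uphill of the mouth and 166 mm above the bench. Fixed. Axes as the chute's.
- gate (a joint): Gate angle, rad: 0 shut (flap hangs straight down, holding the rollers back), 1.25 open (flap swung downhill and up, clear of rollers and tray). The spring goes over centre at 0.625: below that it drives the gate to 0, above to 1.25, with 0.3 N m at the stops, none at the centre (about 4 N on the bar to start it).
- gate_bar (a point): Middle of the yellow cross bar on the gate's lever: round, 16 mm thick, 80 mm long along the chute's y, on a 10 mm stem, 85 mm from the hinge axis. Shut: 50 mm downhill (chute -x) of the hinge, 235 mm above the bench; open: 50 mm uphill of it, same height; 251 mm high midway. Push it uphill to open, downhill to shut.
- tray: Empty blue open tray 170 (x) by 142 (y) by 55 mm high, walls and floor 5 mm, 0.22 to 0.37 kg. Origin: centre of its underside. At the middle of each long side (y = +-71 mm) a grip tab stands, 44 mm along x, 12 mm thick, top at z = 100 mm. Same after half a turn. Best place: centre 65 mm beyond the lip (chute x = -65 mm), long sides along the chute, its end then 20 mm under the lip.
- roller1: Dark wooden massage roller with red bands, dumbbell shaped, 76 mm long along its y, 44 mm in diameter at the ends, 0.08 to 0.15 kg; origin at its centre. The lowest of three that lie across the chute behind the gate.
- roller2: The middle roller, same as roller1.
- roller3: The uppermost roller, same as roller1.
- bottle: Bystander: upright clear bottle with a red cap, 64 mm in diameter, 180 mm high, origin at the centre of its underside. Stands beside the place under the mouth, on one side of it or the other, too close for a hand on the tray's tab on that side.
- cup: Bystander: orange paint cup, 68 mm in diameter, 62 mm high, origin at the centre of its underside. Stands on the other side of that place than the bottle.
- can: Bystander: grey can, 72 mm in diameter, 150 mm high, origin at the centre of its underside. Stands at the start beside one long side of the tray, too close for a hand on that tab.
- jar: Bystander: red jar with a black lid, 68 mm in diameter, 58 mm high, origin at the centre of its underside. Stands beside the other long side of the tray.
Not all that is in view belongs to the job. Of the things like the tray, leave any that is turquoise; of the rest the larger one is meant. Leave any turquoise look-alike of the roller2 alone.

How it is judged:
On the way, in this order (a step that is already met when the one before it is completed fails the run):
1. the tray stands flat on the bench under the mouth, let go, with the gate still shut (height (world z) of tray below 0.008 m and angle between tray's own z axis and vertical below 0.08 rad and x of tray in the frame of chute between -0.13 and -0.02 m and y of tray in the frame of chute between -0.05 and 0.05 m and value of joint gate below 0.3 rad and contact force between the fingers and tray below 0.1 N), for 0.2 s.
2. the gate has sprung open to its stop (value of joint gate above 1.15 rad), for 0.1 s.
3. all three rollers lie in the tray, nearly at rest (x of roller1 in the frame of tray between -0.08 and 0.08 m and y of roller1 in the frame of tray between -0.066 and 0.066 m and z of roller1 in the frame of tray between 0.015 and 0.09 m and x of roller2 in the frame of tray between -0.08 and 0.08 m and y of roller2 in the frame of tray between -0.066 and 0.066 m and z of roller2 in the frame of tray between 0.015 and 0.09 m and x of roller3 in the frame of tray between -0.08 and 0.08 m and y of roller3 in the frame of tray between -0.066 and 0.066 m and z of roller3 in the frame of tray between 0.015 and 0.09 m and linear speed of each of roller1, roller2, roller3 below 0.06 m/s), for 0.2 s.
At the end, for the whole second after the job is handed in: All three rollers lie in the tray at rest (under 0.03 m/s); the tray stands flat on the bench under the mouth (its centre 20 to 130 mm beyond the lip and within 50 mm of the chute's centre line); the gate is back at its shut stop (under 0.08 rad) (x of roller1 in the frame of tray between -0.08 and 0.08 m and y of roller1 in the frame of tray between -0.066 and 0.066 m and z of roller1 in the frame of tray between 0.015 and 0.09 m and x of roller2 in the frame of tray between -0.08 and 0.08 m and y of roller2 in the frame of tray between -0.066 and 0.066 m and z of roller2 in the frame of tray between 0.015 and 0.09 m and x of roller3 in the frame of tray between -0.08 and 0.08 m and y of roller3 in the frame of tray between -0.066 and 0.066 m and z of roller3 in the frame of tray between 0.015 and 0.09 m and height (world z) of tray below 0.008 m and angle between tray's own z axis and vertical below 0.08 rad and x of tray in the frame of chute between -0.13 and -0.02 m and y of tray in the frame of chute between -0.05 and 0.05 m and linear speed of each of roller1, roller2, roller3, tray below 0.03 m/s and value of joint gate below 0.08 rad); the robot touches nothing.
It fails at once if the bottle is shifted by more than 30 mm or tipped (distance of bottle from where it was at the start of the episode above 0.03 m or angle between bottle's own z axis and vertical above 0.3 rad).
It fails at once if the can is shifted by more than 30 mm or tipped (distance of can from where it was at the start of the episode above 0.03 m or angle between can's own z axis and vertical above 0.3 rad).
It fails at once if the cup is shifted by more than 30 mm or tipped (distance of cup from where it was at the start of the episode above 0.03 m or angle between cup's own z axis and vertical above 0.3 rad).
It fails at once if the jar is shifted by more than 30 mm or tipped (distance of jar from where it was at the start of the episode above 0.03 m or angle between jar's own z axis and vertical above 0.3 rad).
It also fails if it takes over 64 s, if anything falls off the work surface, if the arm or the gripper's body presses on something with over 40 N, if the wrist force passes 120 N, or if a joint passes its speed limit or range.

## Working session

There is one attempt and no reset: what is moved stays moved. The work goes in short steps, Python scripts to look and compute and a shell command to move; the robot and the scene stay as the last step left them, time stands still between calls to the robot, and variables do not carry over. Pictures are saved under pics/ and viewed, at most 10 in all, crops included, and the job is handed in when it is done.

```bash
mkdir -p pics
python3 - <<'E'
from rig import *
import cv2
for n in ("top","side"):
    cv2.imwrite(f"pics/{n}0.png",snapshot(n)); c=calibration(n); print(n,c)
o=observe(); print(o["t"],o["ee_pos"],o["orientation"])
E
```

```text
top {'intrinsics': array([[516.95313468,   0.        , 319.65436345],
       [  0.        , 516.95313468, 241.30207055],
       [  0.        ,   0.        ,   1.        ]]), 'k1': -0.007686975124877008, 'rvec': array([ 2.21058136, -2.1636047 ,  0.10084121]), 'tvec': array([-0.08282167,  0.54605032,  1.40367462])}
side {'intrinsics': array([[536.41071082,   0.        , 319.60385381],
       [  0.        , 536.41071082, 247.866342  ],
       [  0.        ,   0.        ,   1.        ]]), 'k1': -0.11940095157134382, 'rvec': array([ 2.22652316, -0.55389153,  0.26176801]), 'tvec': array([-0.50872756,  0.25644655,  1.06692679])}
0.1 [0.14288014 0.50506563 0.40413612] [[-9.62220753e-01  2.72269977e-01 -5.31143532e-04]
 [ 2.72270431e-01  9.62220033e-01 -1.19170150e-03]
 [ 1.86612409e-04 -1.29129459e-03 -9.99999149e-01]]
```

View pics/top0.png

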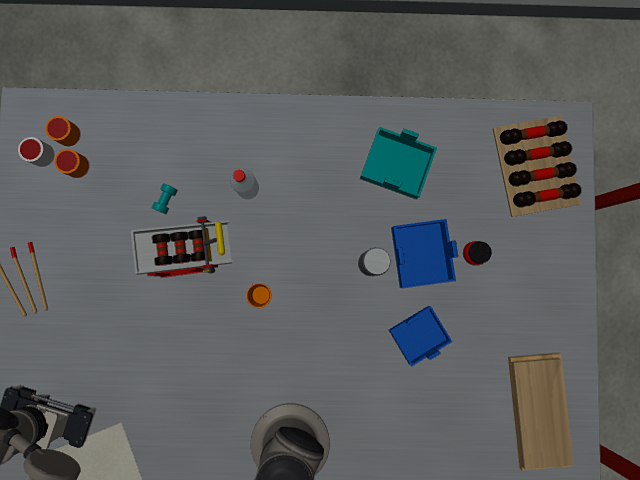

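View pics/side0.png

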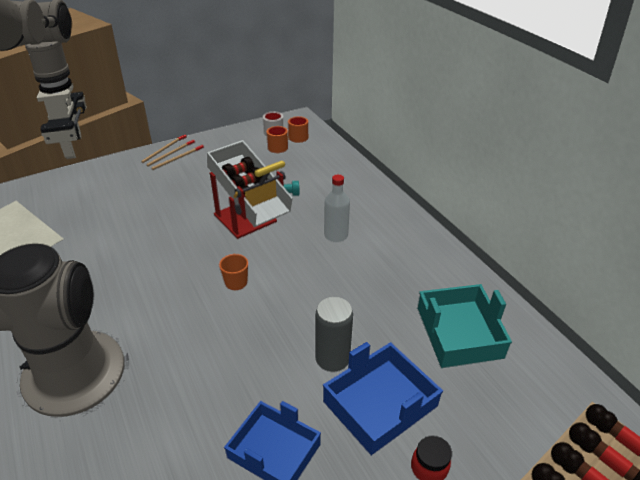

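Candidates for the tray: large blue (424,253), small blue (420,335), turquoise (399,162). I choose the large blue, between the grey can (374,262) and the jar (477,252). The chute mouth is at (230,242), facing right. The bottle is at (243,183) and the cup at (259,295). Next I measure, with one close crop.

```bash
cat > h.py <<'E'
from rig import *
import cv2, numpy as np
def ray(c,uv):
    K=c["intrinsics"];D=np.array([c["k1"],0,0,0,0.])
    n=cv2.undistortPoints(np.array(uv,float).reshape(-1,1,2),K,D).reshape(-1,2)
    R=cv2.Rodrigues(np.array(c["rvec"]))[0];o=-R.T@np.array(c["tvec"])
    return o,np.c_[n,np.ones(len(n))]@R
def plane(c,uv,z):
    o,d=ray(c,uv); return o+d*((z-o[2])/d[:,2])[:,None]
def tri(c1,p1,c2,p2):
    o1,d1=ray(c1,p1);o2,d2=ray(c2,p2);d1=d1[0];d2=d2[0]
    s=np.linalg.lstsq(np.c_[d1,-d2],o2-o1,rcond=None)[0]
    a=o1+s[0]*d1;b=o2+s[1]*d2
    return (a+b)/2,np.linalg.norm(a-b)
def proj(c,P):
    return cv2.projectPoints(np.array(P,float).reshape(-1,1,3),np.array(c["rvec"]),np.array(c["tvec"]),c["intrinsics"],np.array([c["k1"],0,0,0,0.]))[0].reshape(-1,2)
def blobs(im,lo,hi,minA=40):
    m=cv2.inRange(cv2.cvtColor(im,cv2.COLOR_BGR2HSV),lo,hi)
    cs=cv2.findContours(m,cv2.RETR_EXTERNAL,cv2.CHAIN_APPROX_NONE)[0]
    return sorted([c for c in cs if cv2.contourArea(c)>minA],key=cv2.contourArea)[::-1]
E
python3 - <<'E'
from h import *
np.set_printoptions(precision=4,suppress=True)
t=cv2.imread("pics/top0.png");s=cv2.imread("pics/side0.png");ct,cs=calibration("top"),calibration("side")
Y=((22,120,90),(33,255,255))
for im,c in((t,ct),(s,cs)):
    for b in blobs(im,*Y)[:2]:
        r=cv2.minAreaRect(b); print("yel",r,cv2.contourArea(b)); 
        print(plane(c,cv2.boxPoints(r),.235)[:,:2].tolist())
pt=[cv2.minAreaRect(blobs(i,*Y)[0])[0] for i in(t,s)]
print("bar",tri(ct,pt[0],cs,pt[1]))
for b in blobs(t,(105,120,50),(125,255,255),300)[:2]:
    r=cv2.minAreaRect(b); print("blue",r); print("z55",plane(ct,cv2.boxPoints(r),.055)[:,:2].tolist()); print("z0",plane(ct,cv2.boxPoints(r),0)[:,:2].tolist())
print("can",plane(ct,[374,262],.15),"jar",plane(ct,[477,253],.058),"cup",plane(ct,[259,295],.062),"cap",plane(ct,[239,176],.18))
a=cv2.resize(t[205:290,120:275],None,fx=5,fy=5,interpolation=cv2.INTER_CUBIC)[:, :775]
cv2.imwrite("pics/chute.png",a)
b=cv2.resize(t[205:305,350:500],None,fx=5,fy=5,interpolation=cv2.INTER_CUBIC)
cv2.imwrite("pics/tray.png",b)
E
```

```text
yel ((219.25387573242188, 238.0308074951172), (32.37306594848633, 5.9536662101745605), 82.87498474121094) 158.0
[[0.5699659079183564, 0.17959948734303044], [0.5720185102531697, 0.16583403437935662], [0.496791829184047, 0.15375385122359808], [0.49476693241468656, 0.16745581915147711]]
yel ((269.5000305175781, 168.0), (6.640782833099365, 31.30654525756836), 71.56504821777344) 159.5
[[0.501085725714031, 0.17999026000463425], [0.579030517604292, 0.18724972228636239], [0.5715900330907324, 0.1599670006662497], [0.4951448511582299, 0.15352179174069613]]
bar (array([0.5337, 0.1658, 0.238 ]), np.float64(0.001443587025984971))
blue ((425.80731201171875, 252.7535400390625), (63.14290237426758, 62.28718566894531), 82.23483276367188)
z55 [[0.5917328667747398, -0.261996610544898], [0.6185002685349015, -0.42972276641508517], [0.4495152806794376, -0.45288685710345306], [0.4235527811413384, -0.28662968257272375]]
z0 [[0.5979502840891741, -0.2702460223724572], [0.6257780470771461, -0.4446164657296401], [0.450098904487896, -0.46869817643445594], [0.4231079290396613, -0.2958549064994252]]
blue ((421.2794189453125, 337.1323547363281), (47.162105560302734, 48.705596923828125), 59.03623962402344)
z55 [[0.31360723473457497, -0.25837746405266354], [0.3822009648781939, -0.3697317276333561], [0.2764089616870087, -0.4350954481046846], [0.2086918503347154, -0.3239823547712918]]
z0 [[0.30880701054169735, -0.26648350736606824], [0.3801180059831172, -0.3822489478219135], [0.27013516875426746, -0.45020198030470454], [0.19973551839498851, -0.33468726379068015]]
can [[ 0.4885 -0.2068  0.15  ]] jar [[ 0.5226 -0.4956  0.058 ]] cup [[0.398  0.0874 0.062 ]] cap [[0.6927 0.1336 0.18  ]]
```

View pics/chute.png

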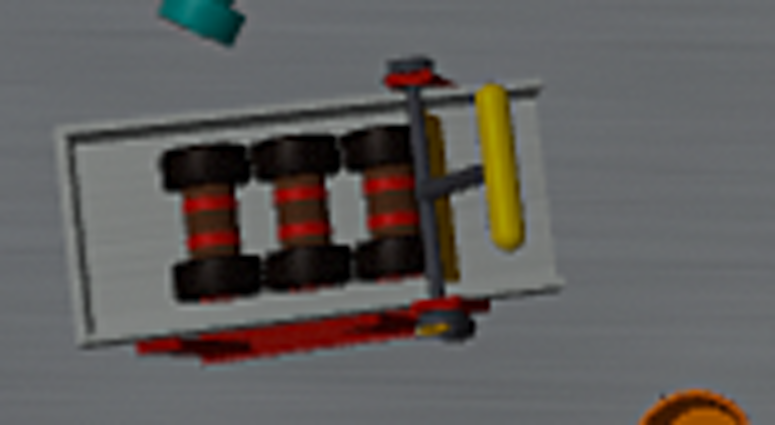

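View pics/tray.png

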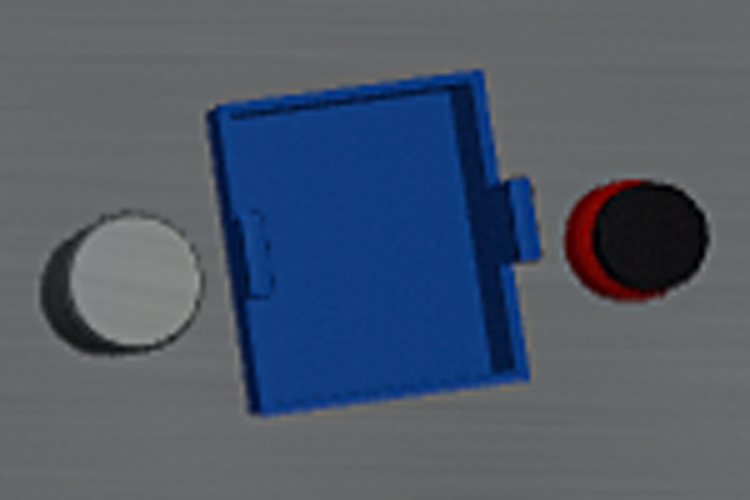

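The chute crop shows the lip wall ends at crop (540,88) and (562,288), with the gate shut. The tray crop shows the large blue tray with its jar-side tab top at (524,220) and its can-side tab top at (258,254). The jar-side tab is free for the hand.

Run:
```python
from h import *
np.set_printoptions(precision=4,suppress=True)
ct=calibration("top")
T=lambda p:np.array(p)/5+[350,205]; C=lambda p:np.array(p)/5+[120,205]
f=lambda p,q,z,F:plane(ct,F([p,q]),z)[:,:2]
tabs=np.array([plane(ct,[T(p)],.1)[0] for p in((524,220),(258,254))]);print("tabs",tabs,"dist",np.linalg.norm(tabs[0]-tabs[1])," y yaw",np.degrees(np.arctan2(*(tabs[1]-tabs[0])[[1,0]])), "ctr",tabs.mean(0))
r=plane(ct,T([(483,70),(528,380)]),.055);print("right rim",r,np.degrees(np.arctan2(*(r[0]-r[1])[[1,0]])))
w=plane(ct,C([(540,88),(562,288)]),.138);print("lip walls",w,w.mean(0),"yaw across",np.degrees(np.arctan2(*(w[1]-w[0])[[1,0]])),np.linalg.norm(w[0]-w[1]))
l=plane(ct,C([(60,130),(540,88)]),.138);print("rough upper wall",l)
b=plane(ct,C([(490,90),(512,245)]),.235);print("bar yaw",np.degrees(np.arctan2(*(b[1]-b[0])[[1,0]])),b.mean(0))
```

```text
tabs [[ 0.5291 -0.4239  0.1   ]
 [ 0.5083 -0.2846  0.1   ]] dist 0.14086409989095716  y yaw 98.49293639445447 ctr [ 0.5187 -0.3542  0.1   ]
right rim [[ 0.6134 -0.4139  0.055 ]
 [ 0.4461 -0.4385  0.055 ]] 8.352429185465192
lip walls [[0.5809 0.1636 0.138 ]
 [0.4798 0.149  0.138 ]] [0.5304 0.1563 0.138 ] yaw across -171.78209068672606 0.10214366759814016
rough upper wall [[0.5542 0.405  0.138 ]
 [0.5809 0.1636 0.138 ]]
bar yaw -169.91493463219015 [0.5323 0.1644 0.235 ]
```

```bash
python3 -m crank '[[[0.56,-0.96,0],[0,0,0],0],[[0.56,-0.96,0],[0,0,0],0],[[0.56,-0.96,0],[0,0,0],0],[[0.56,-0.96,0],[0,0,0],0],[[0.56,-0.96,0],[0,0,0],0]]' >/dev/null
python3 -m crank '[[[0.56,-0.96,0],[0,0,0],0],[[0.56,-0.96,0],[0,0,0],0],[[0.56,-0.96,0],[0,0,0],0],[[0.56,-0.96,0],[0,0,0],0],[[0.56,-0.96,0],[0,0,0],0]]' >/dev/null
python3 -m crank '[[[0.56,-0.96,0],[0,0,0],0],[[0.56,-0.96,0],[0,0,0],0],[[0.56,-0.96,0],[0,0,0],0],[[0.56,-0.96,0],[0,0,0],0]]'
python3 -m crank '[[[0.28,-0.97,0],[0,0,0.17],0],[[0.28,-0.97,0],[0,0,0.17],0],[[0.28,-0.97,0],[0,0,0.17],0],[[0.28,-0.97,0],[0,0,0.17],0],[[0.28,-0.97,0],[0,0,0.17],0]]' >/dev/null
python3 -m crank '[[[0.28,-0.97,0],[0,0,0.17],0],[[0.28,-0.97,0],[0,0,0.17],0],[[0.28,-0.97,0],[0,0,0.17],0],[[0.28,-0.97,0],[0,0,0.17],0]]' >/dev/null
python3 -m crank '[[[0.28,-0.97,0],[0,0,0.17],0.4],[[0.28,-0.97,0],[0,0,0.17],0.4],[[0.28,-0.97,0],[0,0,0.17],0.4],[[0.28,-0.97,0],[0,0,0.17],0.4],[[0.28,-0.97,0],[0,0,0.17],0.4]]' >/dev/null
python3 -m crank '[[[0.28,-0.97,0],[0,0,0.17],0.4],[[0.28,-0.97,0],[0,0,0.17],0.4],[[0.28,-0.97,0],[0,0,0.17],0.4],[[0.28,-0.97,0],[0,0,0.17],0.4],[[0,0,0],[0,0,0],0.4]]'
python3 - <<'E'
from h import *
o=observe();c=calibration("wrist");im=snapshot("wrist")
cv2.imwrite("pics/w1.png",im)
R=o["orientation"];print(o["joints"],np.degrees(np.arctan2(R[1][0],R[0][0])))
P=[[.5291,-.4239,.1],[.5083,-.2846,.1]];print(proj(c,P).tolist())
import pickle;pickle.dump(c,open("w1.pkl","wb"))
E
```

```text
t: 1.85
ee_pos: [0.3785, 0.1009, 0.4046]
orientation: [[-0.962, 0.272, -0.0], [0.272, 0.962, 0.0], [0.0, 0.0, -1.0]]
wrist_force: [-0.0, -0.2, 0.4]
grip_width: 0.999
grasp_force: 0.0
t: 4.22
ee_pos: [0.5292, -0.4235, 0.4032]
orientation: [[-0.989, -0.149, -0.001], [-0.149, 0.989, 0.001], [0.001, 0.001, -1.0]]
wrist_force: [0.0, 1.0, 0.5]
grip_width: 0.598
grasp_force: 0.0
[-7.87820437e-01  6.37279971e-01  1.03978896e+00 -1.64934131e-04
  1.46618938e+00 -2.50831255e+00] -171.4220289484765
[[325.4594613062151, 226.9177345969053], [507.14883686053327, 227.17014511814372]]
```

View pics/w1.png

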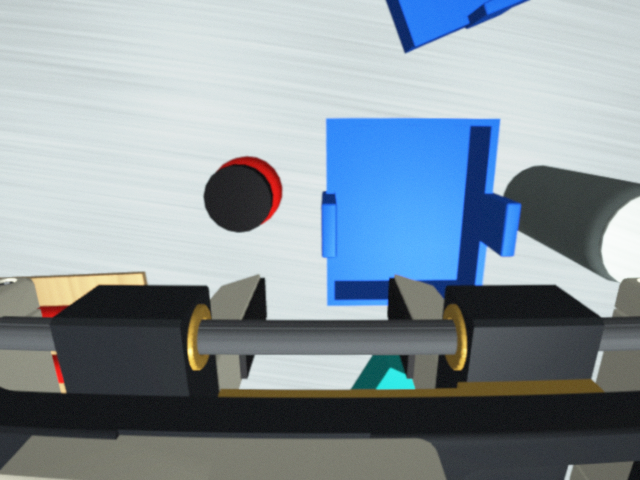

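The wrist view shows the tray square to the gripper, with its near tab top at about (329,228) against a predicted 325. That is about 3 mm further toward +y. I descend and grip.

```bash
python3 -m crank '[[[0,0.1,-0.9],[0,0,0],0.4],[[0,0,-0.9],[0,0,0],0.4],[[0,0,-0.9],[0,0,0],0.4],[[0,0,-0.9],[0,0,0],0.4],[[0,0,-0.9],[0,0,0],0.4]]'
python3 -m crank '[[[0,0,-0.77],[0,0,0],0.4],[[0,0,0],[0,0,0],0.4],[[0,0,0],[0,0,0],1],[[0,0,0],[0,0,0],1],[[0,0,0],[0,0,0],1]]'
python3 -m crank '[[[0,0,0],[0,0,0],1],[[0,0,0],[0,0,0],1],[[0,0,0],[0,0,0],1],[[0,0,0],[0,0,0],1]]'
```

```text
t: 4.9
ee_pos: [0.5293, -0.4175, 0.2691]
orientation: [[-0.988, -0.151, -0.0], [-0.151, 0.988, 0.001], [0.0, 0.001, -1.0]]
wrist_force: [-0.3, -0.3, 0.2]
grip_width: 0.597
grasp_force: 0.0
t: 5.52
ee_pos: [0.5295, -0.4189, 0.2477]
orientation: [[-0.989, -0.151, 0.001], [-0.151, 0.989, -0.001], [-0.001, -0.001, -1.0]]
wrist_force: [0.6, 0.4, 1.1]
grip_width: 0.323
grasp_force: 0.0
t: 6.02
ee_pos: [0.5294, -0.4192, 0.247]
orientation: [[-0.989, -0.151, 0.001], [-0.151, 0.989, -0.001], [-0.0, -0.001, -1.0]]
wrist_force: [0.0, -2.8, 1.3]
grip_width: 0.128
grasp_force: 30.0
```

```bash
python3 -m crank '[[[0,0,0.4],[0,0,0],1],[[0,0,0.8],[0,0,0],1],[[0,0,1],[0,0,0],1],[[0,0,1],[0,0,0],1],[[0,0,1],[0,0,0],1]]'
python3 -m crank '[[[0,0,1],[0,0,0],1],[[0,0,0.8],[0,0,0],1],[[0,0,0.2],[0,0,0],1],[[-0.09,0.875,0],[0,0,-0.7],1]]'
python3 -m crank '[[[-0.09,0.875,0],[0,0,-0.7],1],[[-0.09,0.875,0],[0,0,-0.7],1],[[-0.09,0.875,0],[0,0,-0.7],1],[[-0.09,0.875,0],[0,0,-0.7],1],[[-0.09,0.875,0],[0,0,-0.7],1]]' >/dev/null
python3 -m crank '[[[-0.09,0.875,0],[0,0,-0.7],1],[[-0.09,0.875,0],[0,0,-0.7],1],[[-0.09,0.875,0],[0,0,-0.7],1],[[-0.09,0.875,0],[0,0,-0.7],1],[[-0.09,0.875,0],[0,0,-0.7],1]]'
python3 -m crank '[[[-0.09,0.875,0],[0,0,-0.7],1],[[-0.09,0.875,0],[0,0,-0.7],1],[[-0.09,0.875,0],[0,0,-0.7],1],[[-0.09,0.875,0],[0,0,-0.7],1],[[-0.09,0.875,0],[0,0,-0.7],1]]'
python3 -m crank '[[[0,0,0],[0,0,0],1],[[0,0,0],[0,0,0],1],[[0,0,0],[0,0,0],1]]'
python3 - <<'E'
from h import *
t=snapshot("top");s=snapshot("side")
cv2.imwrite("pics/t2.png",t);cv2.imwrite("pics/s2.png",s)
cv2.imwrite("pics/c2.png",np.hstack([t[150:350,180:480],s[100:300,180:480]]))
E
```

```text
t: 6.65
ee_pos: [0.5293, -0.4183, 0.3734]
orientation: [[-0.989, -0.151, -0.001], [-0.151, 0.989, 0.002], [0.001, 0.002, -1.0]]
wrist_force: [0.7, -0.4, -2.7]
grip_width: 0.125
grasp_force: 30.0
t: 7.15
ee_pos: [0.5263, -0.3934, 0.4316]
orientation: [[-0.999, -0.05, -0.001], [-0.05, 0.999, 0.0], [0.001, 0.001, -1.0]]
wrist_force: [0.8, 0.4, -3.7]
grip_width: 0.128
grasp_force: 30.0
t: 8.4
ee_pos: [0.4991, -0.129, 0.4314]
orientation: [[-0.6, 0.8, -0.003], [0.8, 0.6, 0.001], [0.003, -0.002, -1.0]]
wrist_force: [-0.1, 0.6, -3.6]
grip_width: 0.129
grasp_force: 30.0
t: 9.02
ee_pos: [0.4854, 0.0022, 0.4315]
orientation: [[-0.155, 0.988, -0.003], [0.988, 0.155, 0.001], [0.001, -0.003, -1.0]]
wrist_force: [1.1, 0.6, -3.9]
grip_width: 0.13
grasp_force: 30.0
t: 9.4
ee_pos: [0.4861, 0.0006, 0.4323]
orientation: [[-0.158, 0.988, -0.001], [0.988, 0.158, -0.0], [0.0, -0.001, -1.0]]
wrist_force: [0.1, -0.2, -2.8]
grip_width: 0.128
grasp_force: 30.0
```

View pics/c2.png

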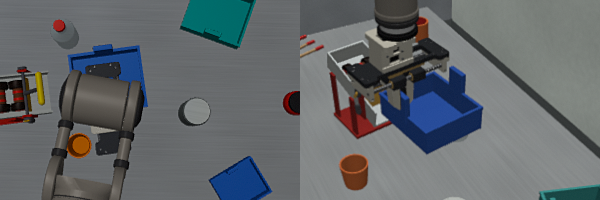

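The tray hangs level, short of the mouth, with the bottle and cup clear. I lower it, slide it in and set it down.

```bash
python3 -m crank '[[[0,0,-0.95],[0,0,0],1],[[0,0,-0.95],[0,0,0],1],[[0,0,-0.95],[0,0,0],1],[[0,0,-0.95],[0,0,0],1],[[0,0,-0.95],[0,0,0],1]]'
python3 -m crank '[[[0,0,-0.95],[0,0,0],1],[[0,0,0],[0,0,0],1],[[-0.1,0.7,0],[0,0,0],1],[[-0.1,0.7,0],[0,0,0],1]]'
python3 -m crank '[[[-0.1,0.7,0],[0,0,0],1],[[-0.1,0.7,0],[0,0,0],1],[[0,0.1,0],[0,0,0],1],[[0,0,0],[0,0,0],1]]'
python3 -m crank '[[[0,0,-0.25],[0,0,0],1],[[0,0,-0.2],[0,0,0],1],[[0,0,0],[0,0,0],1],[[0,0,0],[0,0,0],1]]'
python3 - <<'E'
from h import *
t=snapshot("top");s=snapshot("side")
cv2.imwrite("pics/s3.png",s);cv2.imwrite("pics/t3.png",t)
cv2.imwrite("pics/c3.png",np.hstack([cv2.resize(s[120:300,180:380],(400,360)),cv2.resize(t[160:340,180:380],(400,360))]))
E
```

```text
t: 10.12
ee_pos: [0.4862, 0.0007, 0.2893]
orientation: [[-0.157, 0.988, 0.0], [0.988, 0.157, -0.0], [-0.0, 0.0, -1.0]]
wrist_force: [0.3, 0.2, -3.4]
grip_width: 0.127
grasp_force: 30.0
t: 10.62
ee_pos: [0.4807, 0.0432, 0.263]
orientation: [[-0.157, 0.988, 0.002], [0.988, 0.157, -0.0], [-0.0, 0.002, -1.0]]
wrist_force: [0.5, 0.3, -2.9]
grip_width: 0.132
grasp_force: 30.0
t: 11.12
ee_pos: [0.4746, 0.0879, 0.2625]
orientation: [[-0.158, 0.987, 0.002], [0.987, 0.158, -0.0], [-0.0, 0.002, -1.0]]
wrist_force: [0.3, -0.3, -2.2]
grip_width: 0.127
grasp_force: 30.0
t: 11.62
ee_pos: [0.4741, 0.088, 0.248]
orientation: [[-0.158, 0.988, -0.0], [0.988, 0.158, -0.0], [0.0, -0.0, -1.0]]
wrist_force: [0.1, -0.1, -3.5]
grip_width: 0.126
grasp_force: 30.0
```

View pics/c3.png

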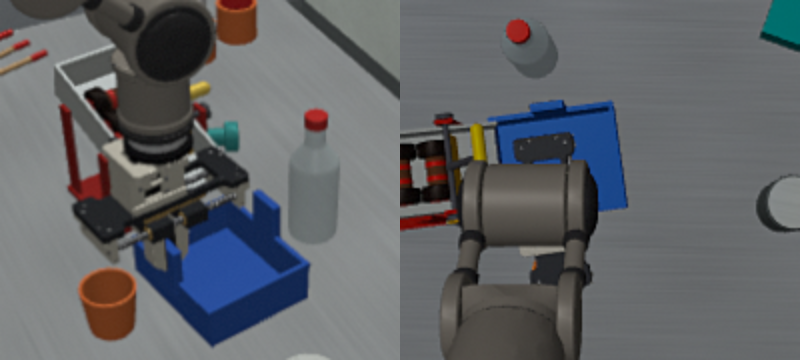

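The tray sits beneath the lip with the gate shut and nothing touched. I lower the last millimetres, release part-way and rise.

```bash
python3 -m crank '[[[0,0,-0.06],[0,0,0],1],[[0,0,0],[0,0,0],1],[[0,0,0],[0,0,0],0.65],[[0,0,0],[0,0,0],0.65],[[0,0,0],[0,0,0],0.65]]'
python3 -m crank '[[[0,-0.2,0.7],[0,0,0],0.65],[[0,-0.2,1],[0,0,0],0.65],[[0,-0.3,1],[0,0,0],0.65],[[0,-0.3,1],[0,0,0],1],[[0,-0.3,1],[0,0,0],1]]'
python3 - <<'E'
from h import *
np.set_printoptions(precision=4,suppress=True)
t=snapshot("top");s=snapshot("side")
cv2.imwrite("pics/s4.png",s);cv2.imwrite("pics/t4.png",t)
cs,ct=calibration("side"),calibration("top")
m=np.array([.532,.167]);ex=np.array([-.148,.989]);ey=np.array([-.989,-.148])
# far tray corners in side view: bottom outline of big blue blob
b=[b for b in blobs(s,(105,120,40),(125,255,255),300)]
for k in b: print(cv2.contourArea(k),cv2.boundingRect(k),k[k[:,0,1].argmax()][0], k[k[:,0,0].argmax()][0])
for k in b:
    x,y,w,h=cv2.boundingRect(k)
    if y<270:
        p=plane(cs,[k[k[:,0,1].argmax()][0]],0)[0,:2]-m; print("near bottom corner chute xy",p@ex,p@ey)
E
```

```text
t: 12.35
ee_pos: [0.4743, 0.0882, 0.2464]
orientation: [[-0.158, 0.987, 0.0], [0.987, 0.158, 0.0], [-0.0, 0.0, -1.0]]
wrist_force: [-0.1, -0.5, -0.3]
grip_width: 0.346
grasp_force: 0.0
t: 12.98
ee_pos: [0.4741, 0.0489, 0.3883]
orientation: [[-0.158, 0.987, 0.0], [0.987, 0.158, 0.0], [-0.0, 0.0, -1.0]]
wrist_force: [-0.1, -0.3, -0.1]
grip_width: 0.182
grasp_force: 0.0
4960.5 (224, 401, 97, 79) [264 479] [320 433]
4147.5 (246, 215, 89, 78) [285 292] [334 253]
near bottom corner chute xy -0.15025900216225 0.06511522649877509
```

```bash
python3 -m crank '[[[0.72,0.82,0.11],[0,0,0],1],[[0.72,0.82,0.11],[0,0,0],1],[[0.72,0.82,0.11],[0,0,0],1],[[0,0,0],[0,0,0],1]]'
python3 -m crank '[[[-0.1,0.6,0],[0,0,0],1],[[-0.1,0.6,0],[0,0,0],1],[[-0.1,0.6,0],[0,0,0],1]]'
python3 -m crank '[[[-0.1,0.6,0],[0,0,0],1],[[-0.1,0.6,0],[0,0,0],1],[[-0.05,0.4,0],[0,0,0],1],[[0,0,0],[0,0,0],1]]'
python3 -m crank '[[[0,0,0.5],[0,0,0],1],[[0,0,1],[0,0,0],1],[[0,0,1],[0,0,0],1],[[0,0,0],[0,0,0],1],[[0,0,0],[0,0,0],1]]'
python3 - <<'E'
from h import *
t=snapshot("top");s=snapshot("side")
cv2.imwrite("pics/s5.png",s);cv2.imwrite("pics/t5.png",t)
cv2.imwrite("pics/c5.png",np.hstack([cv2.resize(s[120:300,180:380],(400,360)),cv2.resize(t[160:340,160:360],(400,360))]))
E
```

```text
t: 13.58
ee_pos: [0.5396, 0.1244, 0.396]
orientation: [[-0.16, 0.987, -0.001], [0.987, 0.16, 0.0], [0.0, -0.001, -1.0]]
wrist_force: [0.1, 0.6, 0.3]
grip_width: 0.004
grasp_force: 0.0
t: 13.95
ee_pos: [0.5296, 0.1769, 0.3982]
orientation: [[-0.157, 0.988, 0.002], [0.988, 0.157, -0.002], [-0.002, 0.002, -1.0]]
wrist_force: [0.8, -3.7, 2.3]
grip_width: 0.005
grasp_force: 2.0
t: 14.45
ee_pos: [0.5221, 0.226, 0.3969]
orientation: [[-0.159, 0.987, -0.0], [0.987, 0.159, -0.0], [0.0, -0.0, -1.0]]
wrist_force: [-0.1, -0.1, -0.1]
grip_width: 0.009
grasp_force: 0.0
t: 15.08
ee_pos: [0.5224, 0.2245, 0.4719]
orientation: [[-0.157, 0.988, -0.0], [0.988, 0.157, -0.0], [-0.0, -0.0, -1.0]]
wrist_force: [0.8, -0.1, -0.8]
grip_width: 0.006
grasp_force: 0.0
```

View pics/c5.png

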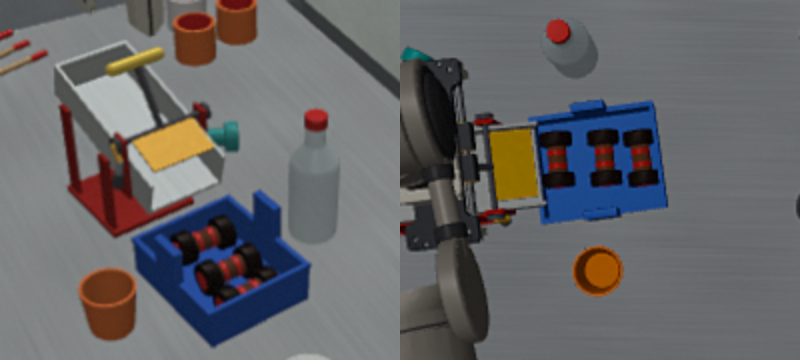

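All three rollers lie in the tray and the gate is open, with the bottle and cup unmoved. I go over the bar and flip it back.

```bash
python3 -m crank '[[[-0.12,0.95,0],[0,0,0],1],[[-0.12,0.95,0],[0,0,0],1],[[-0.12,0.95,0],[0,0,0],1],[[0,0,0],[0,0,0],1]]'
python3 -m crank '[[[0,0,-0.8],[0,0,0],1],[[0,0,-0.8],[0,0,0],1],[[0,0,-0.85],[0,0,0],1],[[0,0,0],[0,0,0],1]]'
python3 -m crank '[[[0.1,-0.6,0],[0,0,0],1],[[0.1,-0.6,0],[0,0,0],1],[[0.1,-0.6,0],[0,0,0],1]]'
python3 -m crank '[[[0.1,-0.6,0],[0,0,0],1],[[0.1,-0.6,0],[0,0,0],1],[[0.1,-0.5,0],[0,0,0],1],[[0,0,0],[0,0,0],1]]'
python3 -m crank '[[[0,0.2,0.7],[0,0,0],1],[[0,0.2,1],[0,0,0],1],[[0,0.2,1],[0,0,0],1],[[-0.5,0.7,0.5],[0,0,0],1],[[-0.5,0.7,0],[0,0,0],1]]'
python3 -m crank '[[[-0.7,0.7,0],[0,0,0],1],[[-0.7,0.7,0],[0,0,0],1],[[0,0,0],[0,0,0],1]]'
python3 - <<'E'
from h import *
t=snapshot("top");s=snapshot("side")
cv2.imwrite("pics/c6.png",np.hstack([cv2.resize(s[120:300,180:380],(400,360)),cv2.resize(t[160:340,160:360],(400,360))]))
ct,cs=calibration("top"),calibration("side")
Y=((22,120,90),(33,255,255))
pt=[cv2.minAreaRect(blobs(i,*Y)[0])[0] for i in(t,s)]; print("bar",tri(ct,pt[0],cs,pt[1]))
E
```

```text
t: 15.68
ee_pos: [0.5112, 0.3119, 0.4709]
orientation: [[-0.16, 0.987, -0.002], [0.987, 0.16, -0.001], [-0.0, -0.002, -1.0]]
wrist_force: [-0.3, -0.2, 0.0]
grip_width: 0.003
grasp_force: 0.0
t: 16.18
ee_pos: [0.5115, 0.3094, 0.3964]
orientation: [[-0.157, 0.988, -0.005], [0.988, 0.157, -0.003], [-0.002, -0.005, -1.0]]
wrist_force: [-0.2, -1.0, -0.0]
grip_width: 0.003
grasp_force: 0.0
t: 16.55
ee_pos: [0.521, 0.2557, 0.4012]
orientation: [[-0.158, 0.987, 0.004], [0.987, 0.158, 0.004], [0.003, 0.005, -1.0]]
wrist_force: [-1.3, 4.8, 2.1]
grip_width: 0.0
grasp_force: 1.9
t: 17.05
ee_pos: [0.53, 0.2041, 0.3986]
orientation: [[-0.156, 0.988, -0.0], [0.988, 0.156, -0.0], [-0.0, -0.0, -1.0]]
wrist_force: [-0.5, -0.2, -0.5]
grip_width: 0.005
grasp_force: 0.0
t: 17.68
ee_pos: [0.4993, 0.2663, 0.4961]
orientation: [[-0.158, 0.987, 0.002], [0.987, 0.158, 0.001], [0.001, 0.003, -1.0]]
wrist_force: [0.5, 0.2, 0.4]
grip_width: 0.004
grasp_force: 0.0
t: 18.05
ee_pos: [0.4563, 0.309, 0.4949]
orientation: [[-0.161, 0.987, -0.0], [0.987, 0.161, 0.0], [0.0, -0.0, -1.0]]
wrist_force: [0.9, -1.4, -0.3]
grip_width: 0.009
grasp_force: 0.0
bar (array([0.53423852, 0.16562866, 0.23798192]), np.float64(0.0025548333629308987))
```

View pics/c6.png

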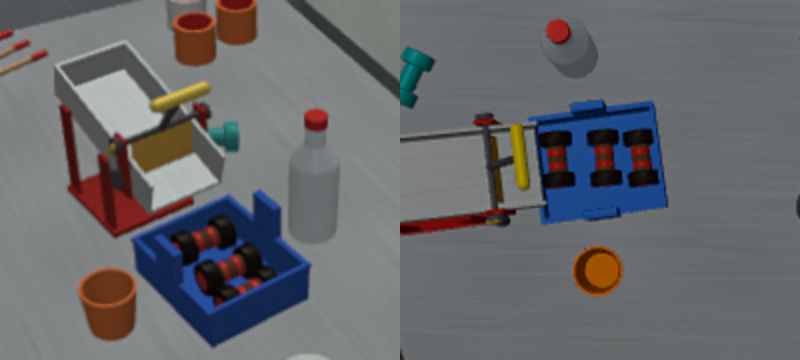

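The gate is shut, with the bar back at its starting point. The three rollers are at rest in the tray and the arm is clear, so I hand in.

```bash
python3 -c "from rig import *; print(hand_in())"
```

```text
the job is handed in; nothing more can be done
None
```

I handed the job in at about 18 s: the tray stands under the mouth with all three rollers in it, the gate is shut again, and the bottle, can, cup and jar show no sign of having been touched; the judge gave no verdict.

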